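Show a spare belt module to the inspection camera

TASK

The packing conveyor's belt is being relaid and each spare module is checked for cracks before it goes in: lift just the top full-length module off its stack and show its underside to the bench inspection camera. Hold it in the air with its underside 130 mm in front of the lens glass, centred on the lens, square to it and with the module's long side along the long side of the lamp, and finish there, still gripping it and keeping it steady. Do not touch the camera or its stand, and leave the rest of the stack and everything else where it is.

Things in the scene. Friction and masses are not known exactly. Their poses are not given: they have to be found in the camera images.
- module_4: top one of a stack of four full-length blue plastic belt modules: 150 mm long (y), 52 mm wide (x) over the upright knuckle ends, 16 mm thick (z), about 100 g. Knuckles 9.5 mm wide, 20 mm apart, stand 14 mm out from both long sides of a 23 mm middle deck. Origin: centre of its underside (the side with a drive bar along the middle), which lies flat on module_3; z up, top face at +16 mm
- module_3: the full-length module straight under it, the same shape and axes; top face 48 mm above the bench
- module_2: the full-length module under that, same shape and axes
- module_1: the lowest full-length module of the stack, on the bench, same shape and axes
- half_1: half-length belt module, 70 mm long (y) by 52 mm (x) by 16 mm, otherwise the same kind as the full-length ones; number 1 from below in a second stack of three; origin at the centre of its underside. A bystander
- half_2: half-length belt module, 70 mm long (y) by 52 mm (x) by 16 mm, otherwise the same kind as the full-length ones; number 2 from below in a second stack of three; origin at the centre of its underside. A bystander
- half_3: half-length belt module, 70 mm long (y) by 52 mm (x) by 16 mm, otherwise the same kind as the full-length ones; number 3 from below in a second stack of three; origin at the centre of its underside. A bystander
- camera_stand: foot and yoke of the bench inspection camera, fixed to the bench: foot plate 130 mm (x) by 170 mm (y) by 12 mm, two upright cheeks up to 106 mm high with clamp knobs reaching 91 mm to either side in y. Origin: centre of its underside; the camera head leans towards its -x side. Not to be touched
- lens (a point): centre of the camera's front glass, in the middle of a white lamp with black frame, 130 mm (y) by 80 mm (x); the glass is foremost, 8 mm proud of the lamp. z: viewing direction, out of the lens, up and leaning 11 to 34 degrees from vertical; y: level, along the long side of the lamp. The head sits stiffly on a level axle 45 mm behind the glass, 90 mm above the bench
- belt_section: piece of belt being relaid, 100 mm (x) by 200 mm (y) by 16 mm, flat on the bench and fixed; origin at the centre of its underside. A bystander
- screwdriver: screwdriver with black handle, 200 mm long, lying flat on the bench along its x axis, at most 35 mm high. A bystander
Mind the look-alikes: they are no part of the job. What is shaped like the module_4 but pink or purple is not meant.

How it is judged:
By the outcome, as a careful person would: the job done as asked, in the order asked, and still so for the second after the job is handed in, while the arm keeps its last pose, push and grip.
It also fails if it takes over 38 s, if anything falls off the work surface, if the arm or the gripper's body presses on something with over 40 N, if the wrist force passes 120 N, or if a joint passes its speed limit or range.

ROBOT

A 7-joint arm with a two-finger parallel gripper is mounted at the origin on the work surface. World frame = base frame: x ahead of the robot, y to its left, z up, the work surface at z = 0. Lengths are in m, angles in rad, forces in N, time in s.
With the tool pointing down it reaches from about 0.425 to 0.925 m from the base axis. Payload 6.8 kg.
Tool frame: the origin (TCP) lies between the finger pads; the fingertips stand 8 mm ahead of it and the grasp point (between the pads) lies 11 mm behind it (robot.tip_reach is the distance from the TCP to the fingertips, in m); z points along the fingers, y is the direction in which the jaws open and shut (so a half turn about z gives the same grasp; the last joint's range is limited). The gripper opens to 88 mm and grips with 3 to 60 N. Pads are 20 mm wide; open, the fingers measure 115 mm over their backs; the gripper's body (75 mm by 178 mm) begins 61 mm behind the grasp point.
Start: joints at [1.182, 0.477, 0.022, 1.555, -0.011, 1.109, -0.083], TCP at [0.187, -0.649, 0.231] pointing down, gripper open.
Joint ranges: [-2.96, 2.96], [-0.34, 2.1], [-1.41, 1.46], [0.24, 2.44], [-1.37, 4.51], [0.17, 1.92], [-2.96, 2.96]. Speed limits (rad/s): [2.39, 2.39, 3.14, 3.14, 3.14, 3.14, 3.14].

INTERFACE

Orientations are given as a unit quaternion [x, y, z, w].
In Python, from station import robot, viewer gives the robot as it stands.
- The arm moves only by the tool move_arm, never from a script. Its argument "steps" is a list of rows, each an object with "dp": the shift along the tool's x, y, z in units of 400 mm (1.0 is 400 mm), a list of three; "rot": the turn, a rotation vector about the tool's x, y, z in units of 0.15 rad (1.0 is 0.15 rad), a list of three. In form: [{"dp": [dx, dy, dz], "rot": [wx, wy, wz]}, ...]. A call has exactly 8 rows; each row shifts and turns the commanded pose from where the row before left it, along the tool's axes as they then stand; what a row does not reach is not made up. A row lasts 1/10 s, in which the tool goes at most 50 mm and 8.59 degrees, less where a joint would pass 70% of its speed; a pose out of reach is approached as far as the arm can. A call with a number of a shift or a turn outside -1 to 1 is refused whole. A call with a gripper value outside its range is refused whole. "fingers" is the gripper command: -1 is shut, 1 is fully open, values between are in proportion, set as the call begins (left out, the last holds). The fingers move at their own pace and stop on an object; "newtons" is the grip in N (left out, the last holds). Time passes only in rows, so rows that do not move let the fingers close, or fill a call up. It gives the time, the measured TCP pose, the force and the opening at its end, in the units of the state.
- robot.get_state(): the state, without advancing time (a new reading comes with each control period).
- viewer.snapshot(name): name is "side" or "top"; returns a dict with "color" (420x560x3 uint8, red, green, blue), "z_map" (420x560 float32, m along the optical axis (not along the pixel's ray), 0 where there is no reading), "fx", "fy", "cx", "cy" (pixels), "cam_to_world" (4x4, takes a point from camera to world coordinates). Camera axes: x right, y up, looking along -z (the intrinsics and any distortion apply to the point x, -y, -z); pixel columns grow to the right and rows downward; lengths in m; the calibration is good to about 2 mm. A picture is of the moment at which its call begins.
- robot.job_done(): hands the job in, once; it reports no verdict.
The state is a dict: "time": time; "joints": joint angles; "joint_velocities": joint speeds; "effort": joint torques, N m; "ee_pos": TCP position; "eef_rot": TCP orientation; "contact_force": force on the tool from outside, world axes, zero at the start; "moment": the same for the moment, N m; "width": finger opening in m.
Only numpy, scipy, OpenCV 4.12 (cv2) and the standard library are available. Lean on these libraries where they do the work, as an engineer would, in place of code of your own. Each camera call takes 0.05 s, during which the arm holds its last target.

## Working session

There is one attempt and no reset: what is moved stays moved. The work goes in short steps, Python scripts to look and compute and a tool call to move; the robot and the scene stay as the last step left them, time stands still between calls to the robot, and variables do not carry over. Pictures are saved under pics/ and viewed, and the job is handed in when it is done.

Besides the shell and the picture viewer there is one more tool, called after "Call:" as name(argument=value, ...), one argument or row to a line, values as JSON. move_arm: Moves the arm, as the interface text tells. Shifts and turns lie within -1 to 1; 1 stands for 400 mm of shift or 0.15 rad of turn. Its arguments: {"type":"object","properties":{"steps":{"type":"array"},"fingers":{"type":"number"},"newtons":{"type":"number"}},"required":["steps"]}

```bash
mkdir -p pics; ls; python3 - <<'E'
from station import robot, viewer
import cv2,numpy as np,pickle
s=robot.get_state(); print({k:np.round(v,3) for k,v in s.items()})
for n in("side","top"):
    d=viewer.snapshot(n); pickle.dump(d,open(f"{n}0.pkl","wb"))
    cv2.imwrite(f"pics/{n}0.png",d["color"][:,:,::-1])
    print(n,d["fx"],d["fy"],d["cx"],d["cy"],[k for k in d]);print(np.round(d["cam_to_world"],3))
E
```

```text
pics
{'time': np.float64(0.0), 'joints': array([ 1.182,  0.478,  0.022,  1.556, -0.011,  1.109, -0.083]), 'joint_velocities': array([ 0.001, -0.   ,  0.001, -0.   ,  0.   , -0.   , -0.   ]), 'effort': array([-1.0000e-03, -5.8286e+01,  1.5340e+00, -2.7261e+01, -5.4000e-02,
        1.7000e-02,  0.0000e+00]), 'ee_pos': array([ 0.187, -0.648,  0.23 ]), 'eef_rot': array([ 0.99 ,  0.14 , -0.   , -0.001]), 'contact_force': array([-0.711,  0.23 ,  0.07 ]), 'moment': array([-0.031, -0.064,  0.008]), 'width': np.float64(0.088)}
side 461.07673385813337 461.07673385813337 283.31934029113074 214.73414375082243 ['color', 'z_map', 'fx', 'fy', 'cx', 'cy', 'cam_to_world']
[[-0.841  0.322 -0.434 -0.034]
 [-0.54  -0.511  0.669  0.838]
 [-0.006  0.797  0.604  0.804]
 [ 0.     0.     0.     1.   ]]
top 534.8159228022482 534.8159228022482 274.1822007100244 199.63772239210934 ['color', 'z_map', 'fx', 'fy', 'cx', 'cy', 'cam_to_world']
[[ 0.01   0.983 -0.184  0.224]
 [-1.     0.011  0.003  0.057]
 [ 0.005  0.184  0.983  1.535]
 [ 0.     0.     0.     1.   ]]
```

View pics/side0.png

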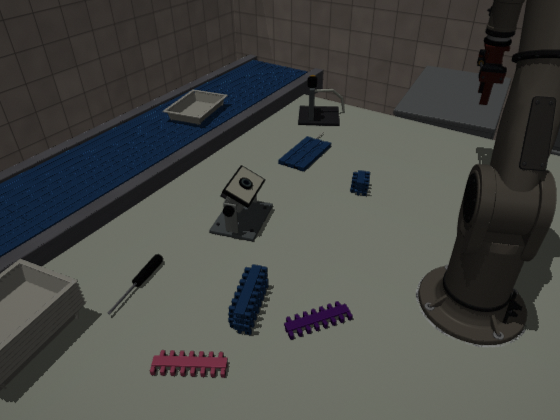

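View pics/top0.png

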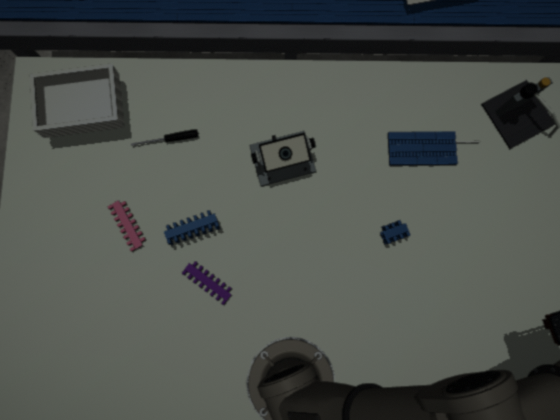

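Candidates (top view): blue full-length stack (193,230), half-length blue stack (395,232), fixed blue belt section (422,148), pink module (126,225), purple module (207,282). I choose the blue full-length stack (193,230), which is at (250,297) in the side view. Next I check it in close crops and measure.

```bash
cat > h.py <<'E'
import numpy as np,pickle,cv2
def pts(d):
    z=d["z_map"];v,u=np.mgrid[:z.shape[0],:z.shape[1]]
    P=np.stack([(u-d["cx"])/d["fx"]*z,-(v-d["cy"])/d["fy"]*z,-z,np.ones_like(z)],-1)
    W=P@d["cam_to_world"].T
    W[z==0]=np.nan
    return W[...,:3]
def ray(d,u,v,h):
    R=d["cam_to_world"];dr=R[:3,:3]@np.array([(u-d["cx"])/d["fx"],-(v-d["cy"])/d["fy"],-1]);o=R[:3,3]
    return o+dr*(h-o[2])/dr[2]
def proj(d,p):
    R=d["cam_to_world"];c=R[:3,:3].T@(np.asarray(p)-R[:3,3]);return d["cx"]+d["fx"]*c[0]/-c[2],d["cy"]+d["fy"]*c[1]/c[2]
E
python3 - <<'E'
from h import *
im=[]
for n,(u,v) in (("top",(193,230)),("side",(250,297)),("top",(285,155)),("side",(240,200))):
    d=pickle.load(open(n+"0.pkl","rb"))
    c=d["color"][v-40:v+40,u-50:u+50,::-1]
    im.append(cv2.resize(np.clip(c*2.2,0,255).astype(np.uint8),(400,300),interpolation=cv2.INTER_CUBIC))
cv2.imwrite("pics/crop0.png",np.vstack([np.hstack(im[:2]),np.hstack(im[2:])]))
for n,(u,v) in (("top",(193,230)),("side",(250,297))):
    d=pickle.load(open(n+"0.pkl","rb"));W=pts(d)
    hsv=cv2.cvtColor(d["color"],cv2.COLOR_RGB2HSV)
    m=(hsv[...,0]>95)&(hsv[...,0]<125)&(hsv[...,1]>110)
    r=np.zeros_like(m);r[v-42:v+42,u-45:u+45]=1
    m&=r
    q=W[m];print(n,m.sum(),np.nanpercentile(q[:,2],[5,25,50,75,95]))
    t=m&(np.abs(W[...,2]-0.064)<.008)
    vv,uu=np.nonzero(t);
    X=np.array([ray(d,a,b,.064)[:2] for a,b in zip(uu,vv)])
    (c,s,a)=cv2.minAreaRect(X.astype(np.float32)*1000);print(t.sum(),"rect",c,s,a,"mean",X.mean(0))
    e=cv2.PCACompute2(X.astype(np.float32),None);print("axis deg",np.degrees(np.arctan2(e[1][0,1],e[1][0,0])))
    g=W[r.astype(bool)&~m];print("bench z",np.nanmedian(g[:,2]))
E
```

```text
top 729 [0.03031827 0.05886008 0.06244929 0.06472991 0.06815162]
598 rect (421.65740966796875, 281.6468200683594) (49.139564514160156, 145.72850036621094) 20.565418243408203 mean [0.42023167 0.28183949]
axis deg 110.23065
bench z -0.0003450751918623318
side 1724 [0.01103688 0.03941935 0.05910973 0.06278722 0.06461832]
961 rect (417.4385986328125, 286.8350830078125) (51.918052673339844, 153.82821655273438) 21.168241500854492 mean [0.41545028 0.28971427]
axis deg 110.84565
bench z -0.0005389379348230694
```

View pics/crop0.png

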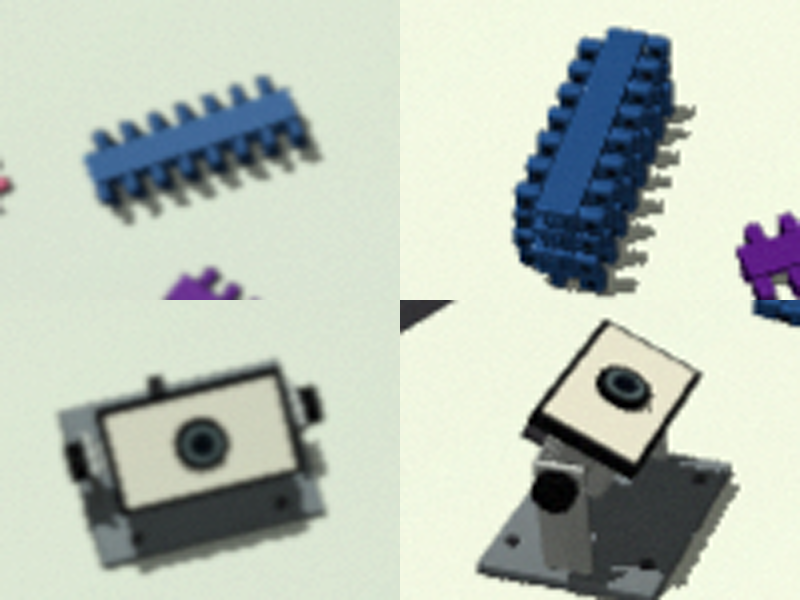

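The crops confirm the choice: a blue stack several layers high, full length with 7–8 knuckles per side. The lamp and lens are clear in both views. Now a finer measurement.

```bash
python3 - <<'E'
from h import *
D={n:pickle.load(open(n+"0.pkl","rb")) for n in("top","side")}
im=[]
for n,(u,v) in (("top",(193,230)),("side",(250,297))):
    d=D[n];c=d["color"][v-35:v+35,u-35:u+35,::-1]
    im.append(cv2.resize(np.clip(c*2.5,0,255).astype(np.uint8),(400,400),interpolation=cv2.INTER_NEAREST))
cv2.imwrite("pics/crop1.png",np.hstack(im))
# deck by brightness
for n,(u,v) in (("top",(193,230)),("side",(250,297))):
    d=D[n];W=pts(d);hsv=cv2.cvtColor(d["color"],cv2.COLOR_RGB2HSV)
    m=(hsv[...,0]>95)&(hsv[...,0]<125)&(hsv[...,1]>110)
    r=np.zeros_like(m);r[v-42:v+42,u-45:u+45]=1;m&=r
    V=hsv[...,2];print(n,"V pct",np.percentile(V[m],[5,25,50,75,95]))
    th,_=cv2.threshold(V[m].reshape(-1,1),0,255,cv2.THRESH_OTSU)
    t=(m&(V>th)).astype(np.uint8);nl,l,st,_=cv2.connectedComponentsWithStats(t);k=1+st[1:,4].argmax();t=l==k
    vv,uu=np.nonzero(t);X=np.array([ray(d,a,b,.064)[:2]*1000 for a,b in zip(uu,vv)]).astype(np.float32)
    print(th,t.sum(),cv2.minAreaRect(X),X.mean(0),"z",np.nanmedian(W[t][:,2]),np.nanstd(W[t][:,2]))
# lamp
O={}
for n,(u,v) in (("top",(285,155)),("side",(243,187))):
    d=D[n];W=pts(d);hsv=cv2.cvtColor(d["color"],cv2.COLOR_RGB2HSV)
    r=np.zeros(hsv.shape[:2],bool);r[v-28:v+28,u-36:u+36]=1
    ex=(np.abs(W[...,2]-.13)<.045)&r
    q=ex&(hsv[...,2]>150 if hsv[...,2][ex].max()>180 else hsv[...,2]>100)
    print(n,"V",np.percentile(hsv[...,2][ex],[5,25,50,75,95]),ex.sum(),q.sum())
    P=W[q];P=P[~np.isnan(P[:,0])]
    for _ in range(3):
        c=P.mean(0);nn=np.linalg.svd(P-c)[2][2];nn*=np.sign(nn[2]);res=(P-c)@nn;P=P[np.abs(res)<max(2*res.std(),.001)]
    print(" plane c",c,"n",nn,"tilt",np.degrees(np.arccos(nn[2])),"az",np.degrees(np.arctan2(nn[1],nn[0])),res.std())
    O[n]=q
E
```

```text
top V pct [25.4 47.  64.  70.  71. ]
50.0 520 ((422.8789978027344, 282.95660400390625), (45.943607330322266, 144.13262939453125), 20.57383918762207) [422.208   283.32266] z 0.06325098910679805 0.003251566184489869
side V pct [19.15 28.   42.   61.   63.  ]
43.0 756 ((417.87237548828125, 284.56024169921875), (51.31597137451172, 149.0870819091797), 20.074295043945312) [417.72574 288.0934 ] z 0.06294348790423815 0.0016540461089813224
top V [17.  34.5 83.  95.  96. ] 1599 0
 plane c [nan nan nan] n [0. 0. 1.] tilt 0.0 az 0.0 nan
side V [  3.  21.  75. 105. 106.] 1210 484
 plane c [0.61593216 0.02723594 0.12351136] n [-0.43613948 -0.12059207  0.89176225] tilt 26.904467921922254 az -164.54393847945747 0.0012772343990984053<stdin>:28: RuntimeWarning: Mean of empty slice.
  ret = um.true_divide(
  ret = _var(a, axis=axis, dtype=dtype, out=out, ddof=ddof,
  arrmean = um.true_divide(arrmean, div, out=arrmean,
  ret = ret.dtype.type(ret / rcount)
```

View pics/crop1.png

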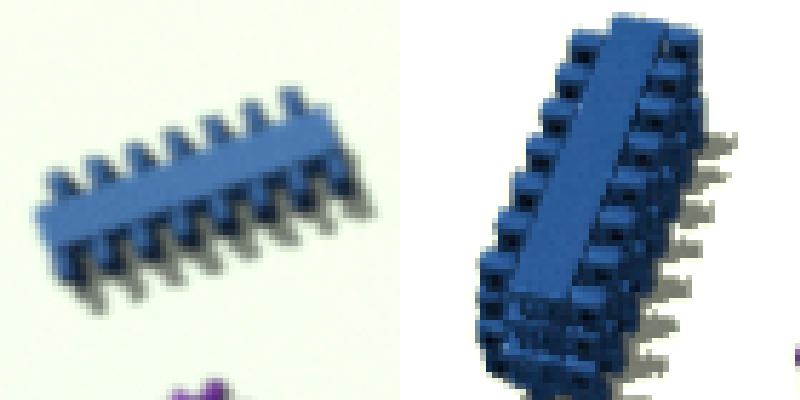

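```bash
python3 - <<'E'
from h import *
D={n:pickle.load(open(n+"0.pkl","rb")) for n in("top","side")}
el=cv2.getStructuringElement(cv2.MORPH_ELLIPSE,(7,7))
for n,(u,v),th in (("top",(193,230),60),("side",(250,297),54)):
    d=D[n];hsv=cv2.cvtColor(d["color"],cv2.COLOR_RGB2HSV)
    m=(hsv[...,0]>95)&(hsv[...,0]<125)&(hsv[...,1]>110)
    r=np.zeros_like(m);r[v-42:v+42,u-45:u+45]=1;m&=r
    t=(m&(hsv[...,2]>th)).astype(np.uint8);t=cv2.resize(t*255,None,fx=4,fy=4,interpolation=cv2.INTER_LINEAR)
    k=cv2.getStructuringElement(cv2.MORPH_ELLIPSE,(29,29)); t=cv2.morphologyEx((t>127).astype(np.uint8),cv2.MORPH_OPEN,k)
    vv,uu=np.nonzero(t);uu=(uu+.5)/4-.5;vv=(vv+.5)/4-.5
    X=np.array([ray(d,a,b,.064)[:2]*1000 for a,b in zip(uu,vv)]).astype(np.float32)
    e=cv2.PCACompute2(X,None)[1][0]
    print(n,len(uu)/16,cv2.minAreaRect(X),X.mean(0),np.degrees(np.arctan2(e[1],e[0])))
# lamp
vis=[];C={};Q={}
for n,(u,v),th in (("top",(285,155),75),("side",(243,187),85)):
    d=D[n];W=pts(d);g=cv2.cvtColor(d["color"],cv2.COLOR_RGB2GRAY);hsv=cv2.cvtColor(d["color"],cv2.COLOR_RGB2HSV)
    B=d["color"].astype(int);warm=B[...,0]-B[...,2]
    r=np.zeros(g.shape,bool);r[v-26:v+26,u-36:u+36]=1
    ex=(W[...,2]>.085)&r
    q=(ex&(g>th)).astype(np.uint8)
    q=cv2.morphologyEx(q,cv2.MORPH_OPEN,np.ones((2,2)))
    nl,l,st,_=cv2.connectedComponentsWithStats(q);k=1+st[1:,4].argmax();q=(l==k)
    P=W[q];P=P[~np.isnan(P[:,0])]
    for _ in range(3):
        c=P.mean(0);nn=np.linalg.svd(P-c)[2][2];nn*=np.sign(nn[2]);res=(P-c)@nn;P=P[np.abs(res)<max(2.5*res.std(),.001)]
    print(n,q.sum(),"plane c",c,"n",nn,"tilt",np.degrees(np.arccos(nn[2])),"az",np.degrees(np.arctan2(nn[1],nn[0])),res.std())
    cs,_=cv2.findContours(q.astype(np.uint8),cv2.RETR_EXTERNAL,cv2.CHAIN_APPROX_NONE);cn=max(cs,key=cv2.contourArea)
    h=cv2.convexHull(cn);ap=cv2.approxPolyN(h,4).reshape(-1,2).astype(float) if hasattr(cv2,'approxPolyN') else None
    print(" quad",ap.tolist());Q[n]=ap
    a,b,c_,d_=ap; L=np.cross(np.cross([*a,1],[*c_,1]),np.cross([*b,1],[*d_,1]));L=L[:2]/L[2]
    # lens dark blob inside
    hm=np.zeros(g.shape,np.uint8);cv2.fillConvexPoly(hm,h,1);hm=cv2.erode(hm,np.ones((5,5)))
    bl=hm.astype(bool)&(g<th-15);vv,uu=np.nonzero(bl);print(" diag centre",L,"lens blob",uu.mean(),vv.mean(),bl.sum())
    C[n]=(L,(uu.mean(),vv.mean()))
    s=8;cr=np.clip(d["color"][v-26:v+26,u-36:u+36,::-1]*2.0,0,255).astype(np.uint8);cr=cv2.resize(cr,None,fx=5.5,fy=5.5,interpolation=cv2.INTER_NEAREST)
    f=lambda p:(int((p[0]-u+36+.5)*5.5),int((p[1]-v+26+.5)*5.5))
    for p in ap:cv2.circle(cr,f(p),3,(0,0,255),-1)
    cv2.circle(cr,f(L),3,(0,255,0),-1);cv2.circle(cr,f(C[n][1]),3,(255,0,255),-1);vis.append(cr)
cv2.imwrite("pics/lamp.png",np.hstack(vis))
def tri(a,b):
    A=[];y=[]
    M=np.zeros((3,3));t=np.zeros(3);os=[]
    for n,p in(("top",a),("side",b)):
        R=D[n]["cam_to_world"];d=D[n];dr=R[:3,:3]@np.array([(p[0]-d["cx"])/d["fx"],-(p[1]-d["cy"])/d["fy"],-1]);dr/=np.linalg.norm(dr)
        I=np.eye(3)-np.outer(dr,dr);M+=I;t+=I@R[:3,3];os.append((I,R[:3,3]))
    x=np.linalg.solve(M,t);return x,[np.linalg.norm(I@(x-o))*1e3 for I,o in os]
print("lamp centre",tri(C["top"][0],C["side"][0]));print("lens",tri(C["top"][1],C["side"][1]))
E
```

```text
top 263.0625 ((427.823974609375, 272.5170593261719), (20.219223022460938, 116.13438415527344), 20.663360595703125) [427.6313  273.03497] 110.70126
side 436.4375 ((420.04193115234375, 283.8828430175781), (21.730655670166016, 144.5401153564453), 20.672866821289062) [418.39975 287.55817] 110.81363
top 839 plane c [0.61757892 0.02178947 0.1223238 ] n [-0.43543957 -0.12275089  0.89180973] tilt 26.898454667366643 az -164.25679850125587 0.0029842965833496472
 quad [[309.0, 160.0], [268.0, 171.0], [262.0, 147.0], [304.0, 136.0]]
 diag centre [285.88925698 153.60766682] lens blob 284.8666666666667 153.03636363636363 165
side 558 plane c [0.61251474 0.02687456 0.12166918] n [-0.43381224 -0.12167759  0.89274941] tilt 26.779203963146955 az -164.33201750139727 0.001527997347642863
 quad [[264.0, 180.0], [249.0, 203.0], [227.0, 190.0], [243.0, 167.0]]
 diag centre [245.97844828 184.87068966] lens blob 245.5912408759124 183.2189781021898 137
lamp centre (array([0.61686395, 0.02033981, 0.11842023]), [np.float64(1.0551243357058482), np.float64(1.055124335705465)])
lens (array([0.6160755 , 0.02313236, 0.12565856]), [np.float64(1.4452892827064534), np.float64(1.445289282706422)])
```

View pics/lamp.png

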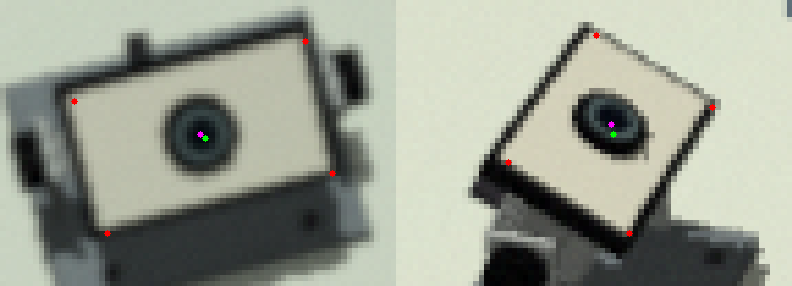

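```bash
python3 - <<'E'
from h import *
D={n:pickle.load(open(n+"0.pkl","rb")) for n in("top","side")}
print("lens at .130", ray(D["top"],284.87,153.04,.13), ray(D["side"],245.59,183.22,.13))
n0=np.array([-.4345,-.122,.892]);n0/=np.linalg.norm(n0)
for n,q in (("top",[[309.0, 160.0], [268.0, 171.0], [262.0, 147.0], [304.0, 136.0]]),("side",[[264.0, 180.0], [249.0, 203.0], [227.0, 190.0], [243.0, 167.0]])):
    d=D[n];R=d["cam_to_world"];o=R[:3,3];c=np.array([.6165,.0215,.123]);P=[]
    for u,v in q:
        r=R[:3,:3]@np.array([(u-d["cx"])/d["fx"],-(v-d["cy"])/d["fy"],-1]);P.append(o+r*((c-o)@n0)/(r@n0))
    P=np.array(P);print(n,"quad c",P.mean(0))
    for i in range(4):
        e=P[(i+1)%4]-P[i];print("  len",np.linalg.norm(e)*1e3,"az",np.degrees(np.arctan2(e[1],e[0])),"dz",e[2]*1e3)
d=D["top"];hsv=cv2.cvtColor(d["color"],cv2.COLOR_RGB2HSV);u,v=193,230
for th in (50,54,58):
  for ks in (17,21,25):
    m=(hsv[...,0]>95)&(hsv[...,0]<125)&(hsv[...,1]>110)
    r=np.zeros_like(m);r[v-42:v+42,u-45:u+45]=1;m&=r
    t=cv2.resize((m&(hsv[...,2]>th)).astype(np.uint8)*255,None,fx=4,fy=4,interpolation=cv2.INTER_LINEAR)
    t=cv2.morphologyEx((t>127).astype(np.uint8),cv2.MORPH_OPEN,cv2.getStructuringElement(cv2.MORPH_ELLIPSE,(ks,ks)))
    vv,uu=np.nonzero(t);X=np.array([ray(d,(a+.5)/4-.5,(b+.5)/4-.5,.064)[:2]*1000 for a,b in zip(uu,vv)]).astype(np.float32)
    print(th,ks,cv2.minAreaRect(X),X.mean(0))
E
```

```text
lens at .130 [0.61616565 0.02391805 0.13      ] [0.61039388 0.02804323 0.13      ]
top quad c [0.61664718 0.02117456 0.12302718]
  len 117.1124080605196 az 106.04010857823924 dz -0.3684588637580255
  len 68.7700331546477 az 15.878998705815562 dz 31.046241750723127
  len 118.19983034264601 az -74.14629305876991 dz 0.1773267577904747
  len 68.3520161205434 az -165.1434305858241 dz -30.855109644755572
side quad c [0.61334194 0.02277513 0.12163608]
  len 115.9628657072341 az 105.02147117037701 dz 0.6782106076793637
  len 65.87444275624769 az 16.22903093172648 dz 29.738092379415825
  len 117.78960757980286 az -73.83864798158974 dz 0.4966924424163466
  len 68.48637851336989 az -165.50882805743646 dz -30.912995429511536
50 17 ((424.0800476074219, 283.68719482421875), (26.67139434814453, 144.56907653808594), 19.03517723083496) [423.28577 283.44678]
50 21 ((423.8204650878906, 283.764892578125), (24.98171043395996, 143.94296264648438), 19.51673126220703) [423.262   283.50455]
50 25 ((423.84234619140625, 283.703125), (24.98171043395996, 142.46939086914062), 19.51673126220703) [423.35947 283.38913]
54 17 ((424.3929443359375, 283.9402770996094), (24.705341339111328, 144.58714294433594), 20.606414794921875) [423.14636 283.9488 ]
54 21 ((424.04437255859375, 283.92279052734375), (23.56812286376953, 143.94842529296875), 20.60706901550293) [423.18655 283.85257]
54 25 ((424.0845642089844, 283.81585693359375), (23.56812286376953, 142.4712677001953), 20.60706901550293) [423.26114 283.75293]
58 17 ((423.6466979980469, 283.6597900390625), (22.355091094970703, 144.5871124267578), 20.607437133789062) [423.20007 283.76367]
58 21 ((423.6090087890625, 283.7591552734375), (21.88210105895996, 143.9484100341797), 20.608041763305664) [423.2369 283.7315]
58 25 ((423.64923095703125, 283.6521911621094), (21.88210105895996, 142.4712371826172), 20.608041763305664) [423.3275  283.61053]
```

```bash
cat > plan.py <<'E'
import numpy as np
from scipy.spatial.transform import Rotation as R, Slerp
def rows(p0,q0,wps):
    """wps: list of (pos,Rotation) per-row targets; returns rounded rows, final pose"""
    p=np.array(p0,float);r=q0;out=[]
    for tp,tr in wps:
        dp=np.round(r.inv().apply(np.array(tp)-p)/.4,3);rt=np.round((r.inv()*tr).as_rotvec()/.15,3)
        out.append({"dp":(dp+0).tolist(),"rot":(rt+0).tolist()})
        p=p+r.apply(dp*.4);r=r*R.from_rotvec(rt*.15)
    return out,p,r
def down(az):  # tool z down, tool x at az deg
    a=np.radians(az);x=np.array([np.cos(a),np.sin(a),0]);z=np.array([0,0,-1.]);return R.from_matrix(np.stack([x,np.cross(z,x),z],1))
def show(rs):
    import json
    for i in range(0,len(rs),8): print(json.dumps(rs[i:i+8]))
    print("max dp mm",max(np.linalg.norm(r["dp"])*400 for r in rs),"max rot deg",max(np.degrees(np.linalg.norm(r["rot"])*.15) for r in rs))
E
python3 - <<'E'
from h import *; from plan import *
from station import robot
d=pickle.load(open("top0.pkl","rb"));W=pts(d)
for v0,v1,u0,u1 in((75,150,475,560),(200,260,370,420),(120,190,240,330)): print(np.nanmax(W[v0:v1,u0:u1,2]),np.nanmean(W[v0:v1,u0:u1],axis=(0,1)))
s=robot.get_state();p=s["ee_pos"];q=R.from_quat(s["eef_rot"]);print(p,q.as_matrix())
a0=np.degrees(np.arctan2(p[1],p[0]));r0=np.hypot(*p[:2]);a1=np.degrees(np.arctan2(.2845,.4215));r1=np.hypot(.2845,.4215)
y0=np.degrees(np.arctan2(q.as_matrix()[1,0],q.as_matrix()[0,0]));y1=110.65
w=[]
N=24
for i in range(1,N+1):
    t=i/N;a=np.radians(a0+(a1-a0)*t);r=r0+(r1-r0)*t
    z=np.interp(i,[0,7,18,24],[p[2],.34,.34,.16])
    w.append(((r*np.cos(a),r*np.sin(a),z),down(y0+(y1-y0)*t)))
rs,pf,rf=rows(p,q,w);show(rs);print(pf,rf.as_matrix())
E
```

```text
0.17921613206683795 [ 0.78187082 -0.66984122  0.01915665]
0.055407122295180855 [ 0.42688166 -0.29658272  0.00580552]
0.14865444675500772 [0.63912883 0.02271899 0.03292812]
[ 0.18691232 -0.64807368  0.22979709] [[ 9.60823852e-01  2.77159204e-01 -5.49441001e-04]
 [ 2.77159725e-01 -9.60822698e-01  1.49331619e-03]
 [-1.14029059e-04 -1.58709673e-03 -9.99998734e-01]]
[{"dp": [0.131, -0.022, -0.039], "rot": [-0.011, 0.0, -0.458]}, {"dp": [0.129, -0.024, -0.04], "rot": [0.0, 0.0, -0.459]}, {"dp": [0.128, -0.025, -0.039], "rot": [0.0, 0.0, -0.458]}, {"dp": [0.126, -0.026, -0.039], "rot": [0.0, 0.0, -0.459]}, {"dp": [0.124, -0.027, -0.04], "rot": [0.0, 0.0, -0.458]}, {"dp": [0.123, -0.028, -0.039], "rot": [0.0, 0.001, -0.459]}, {"dp": [0.121, -0.029, -0.04], "rot": [0.0, 0.0, -0.458]}, {"dp": [0.12, -0.03, 0.0], "rot": [0.0, 0.0, -0.458]}]
[{"dp": [0.118, -0.032, 0.0], "rot": [0.0, 0.0, -0.459]}, {"dp": [0.116, -0.032, 0.0], "rot": [0.0, 0.0, -0.458]}, {"dp": [0.115, -0.033, 0.0], "rot": [0.0, 0.0, -0.459]}, {"dp": [0.113, -0.034, 0.0], "rot": [0.0, 0.0, -0.458]}, {"dp": [0.111, -0.035, 0.001]
[... 214 characters left out ...]
, -0.038, 0.0], "rot": [0.001, 0.0, -0.458]}, {"dp": [0.103, -0.039, 0.0], "rot": [0.0, 0.0, -0.459]}, {"dp": [0.101, -0.04, 0.075], "rot": [0.0, 0.0, -0.458]}, {"dp": [0.1, -0.04, 0.075], "rot": [0.0, 0.0, -0.459]}, {"dp": [0.097, -0.041, 0.075], "rot": [0.0, 0.0, -0.458]}, {"dp": [0.096, -0.042, 0.075], "rot": [0.0, 0.0, -0.459]}, {"dp": [0.095, -0.042, 0.075], "rot": [0.0, 0.0, -0.458]}, {"dp": [0.092, -0.043, 0.075], "rot": [0.0, 0.0, -0.458]}]
max dp mm 55.37652932425433 max rot deg 3.9448237815200846
[0.42145372 0.28443588 0.15982302] [[-3.52592804e-01  9.35776848e-01 -6.76543527e-05]
 [ 9.35776849e-01  3.52592807e-01  3.99506384e-05]
 [ 6.12393207e-05 -4.92230693e-05 -9.99999997e-01]]
```

Call:
move_arm(
  steps=[
    {"dp": [0.115,-0.025,-0.035],"rot": [0,0,-0.45]},
    {"dp": [0.115,-0.025,-0.035],"rot": [0,0,-0.45]},
    {"dp": [0.115,-0.025,-0.035],"rot": [0,0,-0.45]},
    {"dp": [0.115,-0.025,-0.035],"rot": [0,0,-0.45]},
    {"dp": [0.115,-0.025,-0.035],"rot": [0,0,-0.45]},
    {"dp": [0.115,-0.025,-0.035],"rot": [0,0,-0.45]},
    {"dp": [0.115,-0.025,-0.035],"rot": [0,0,-0.45]},
    {"dp": [0.115,-0.03,-0.03],"rot": [0,0,-0.45]},
  ],
  fingers=1,
)

```text
time: 0.9
ee_pos: [0.4639, -0.3971, 0.341]
eef_rot: [0.916, 0.4, 0.0, -0.0]
contact_force: [-0.1, -0.4, 0.6]
width: 0.0875
```

Call:
move_arm(
  steps=[
    {"dp": [0.118,-0.032,0],"rot": [0,0,-0.46]},
    {"dp": [0.118,-0.032,0],"rot": [0,0,-0.46]},
    {"dp": [0.118,-0.032,0],"rot": [0,0,-0.46]},
    {"dp": [0.118,-0.032,0],"rot": [0,0,-0.46]},
    {"dp": [0.118,-0.032,0],"rot": [0,0,-0.46]},
    {"dp": [0.118,-0.032,0],"rot": [0,0,-0.46]},
    {"dp": [0.118,-0.032,0],"rot": [0,0,-0.46]},
    {"dp": [0.118,-0.032,0],"rot": [0,0,-0.46]},
  ],
)

```text
time: 1.7
ee_pos: [0.5557, -0.0218, 0.3403]
eef_rot: [0.773, 0.635, -0.0, -0.0]
contact_force: [0.8, -0.3, 1.1]
width: 0.0878
```

```bash
cat > go.py <<'E'
from plan import *
def go(target,rt,N,power=1,p=None,q=None):
    from station import robot
    s=robot.get_state();p=s["ee_pos"];q=R.from_quat(s["eef_rot"])
    print("t",s["time"],"p",np.round(p,4),"F",np.round(s["contact_force"],2),"w",s["width"])
    sl=Slerp([0,1],R.concatenate([q,rt]))
    w=[(p+(np.array(target)-p)*i/N,sl(i/N)) for i in range(1,N+1)]
    rs,pf,rf=rows(p,q,w);show(rs)
E
python3 -c "
from go import *
go([.4215,.2845,.16],down(110.65),8)"
```

```text
t 1.7 p [ 0.5557 -0.0218  0.3403] F [ 0.84 -0.34  1.1 ] w 0.0877550402281635
[{"dp": [0.086, -0.06, 0.056], "rot": [0.0, 0.0, -0.463]}, {"dp": [0.089, -0.053, 0.057], "rot": [-0.001, 0.0, -0.463]}, {"dp": [0.094, -0.048, 0.056], "rot": [0.0, 0.0, -0.463]}, {"dp": [0.096, -0.04, 0.056], "rot": [-0.001, 0.0, -0.463]}, {"dp": [0.099, -0.034, 0.057], "rot": [0.0, 0.0, -0.463]}, {"dp": [0.101, -0.027, 0.056], "rot": [0.0, 0.0, -0.463]}, {"dp": [0.102, -0.02, 0.056], "rot": [-0.001, -0.001, -0.463]}, {"dp": [0.104, -0.013, 0.057], "rot": [0.0, 0.0, -0.463]}]
max dp mm 47.792886499980305 max rot deg 3.9792104494878466
```

Call:
move_arm(
  steps=[
    {"dp": [0.086,-0.06,0.02],"rot": [0,0,-0.463]},
    {"dp": [0.089,-0.053,0.04],"rot": [0,0,-0.463]},
    {"dp": [0.094,-0.048,0.05],"rot": [0,0,-0.463]},
    {"dp": [0.096,-0.04,0.06],"rot": [0,0,-0.463]},
    {"dp": [0.099,-0.034,0.06],"rot": [0,0,-0.463]},
    {"dp": [0.101,-0.027,0.065],"rot": [0,0,-0.463]},
    {"dp": [0.102,-0.02,0.065],"rot": [0,0,-0.463]},
    {"dp": [0.104,-0.013,0.065],"rot": [0,0,-0.463]},
  ],
)

```text
time: 2.5
ee_pos: [0.4217, 0.2839, 0.1696]
eef_rot: [0.569, 0.822, 0.0, 0.0]
contact_force: [0.7, 0.3, 0.1]
width: 0.0875
```

```bash
python3 - <<'E'
from go import *
go([.4215,.2845,.085],down(110.65),8)
from station import viewer
from h import *
im=[]
for n in("top","side"):
    d=viewer.snapshot(n);pickle.dump(d,open(n+"1.pkl","wb"))
    u,v=((193,230) if n=="top" else (250,270))
    c=np.clip(d["color"][v-60:v+60,u-60:u+60,::-1]*2.,0,255).astype(np.uint8);im.append(cv2.resize(c,(400,400)))
cv2.imwrite("pics/hover.png",np.hstack(im))
E
```

```text
t 2.5 p [0.4217 0.2839 0.1696] F [0.73 0.33 0.1 ] w 0.08752827820974879
[{"dp": [0.0, 0.0, 0.026], "rot": [0.0, 0.0, -0.001]}, {"dp": [0.0, 0.0, 0.027], "rot": [0.0, 0.0, 0.0]}, {"dp": [0.001, 0.0, 0.026], "rot": [0.0, 0.0, -0.001]}, {"dp": [0.0, 0.0, 0.027], "rot": [0.001, 0.001, 0.0]}, {"dp": [0.0, 0.0, 0.026], "rot": [0.0, 0.0, -0.001]}, {"dp": [0.0, 0.0, 0.027], "rot": [0.0, 0.0, 0.0]}, {"dp": [0.0, 0.0, 0.026], "rot": [0.0, 0.0, -0.001]}, {"dp": [0.001, 0.0, 0.027], "rot": [0.0, 0.0, 0.0]}]
max dp mm 10.807404868885037 max rot deg 0.012154270268120932
```

View pics/hover.png

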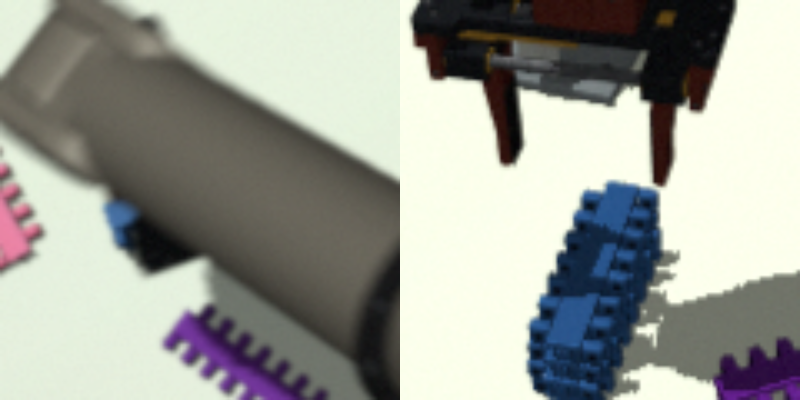

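```bash
python3 - <<'E'
from h import *
d=pickle.load(open("side1.pkl","rb"))
print(proj(d,[.4217,.2839,.1616]))
a=np.radians(20.65);y=np.array([np.cos(a),np.sin(a),0]);x=np.array([-y[1],y[0],0])
for s in(-1,1):
  for k in(-.01,.01): print(proj(d,np.array([.4217,.2839,.1616])+s*.044*y+k*x))
c=np.clip(d["color"][235:285,205:285,::-1]*2.2,0,255).astype(np.uint8);cv2.imwrite("pics/tips.png",cv2.resize(c,(800,500),interpolation=cv2.INTER_NEAREST))
E
```

```text
(np.float64(244.6710511783698), np.float64(254.37989566536442))
(np.float64(266.41627095971256), np.float64(254.08996646793602))
(np.float64(264.09167094373066), np.float64(260.5339282947574))
(np.float64(225.860507713957), np.float64(248.41918485102224))
(np.float64(222.91192128862934), np.float64(254.67001032638447))
```

View pics/tips.png

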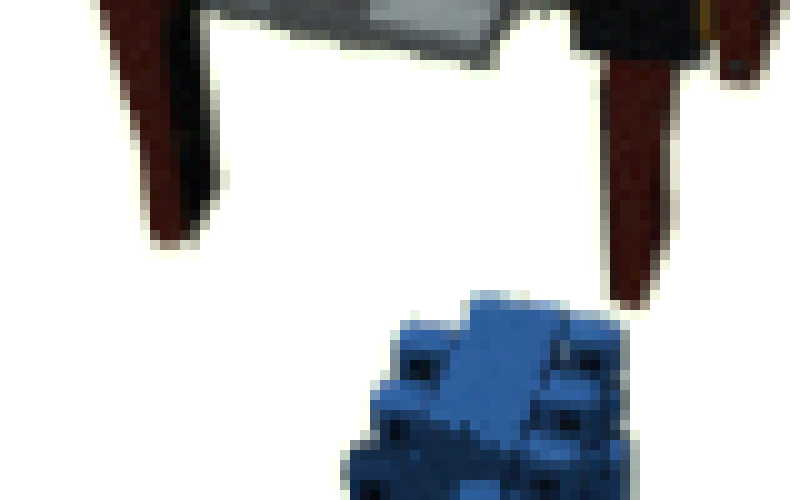

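```bash
python3 - <<'E'
from h import *
from station import robot
s=robot.get_state();print(s["ee_pos"],s["time"],getattr(robot,"tip_reach",None))
d=pickle.load(open("side1.pkl","rb"));W=pts(d)
for n,(u0,u1,v0,v1) in {"R":(265,272,245,267),"L":(217,227,240,261)}.items():
    for v in range(v0,v1,2):
        r=W[v,u0:u1];r=r[r[:,2]>.13];
        if len(r):print(n,v,len(r),np.round(np.nanmedian(r,0),4))
E
```

```text
[0.41740581 0.28709671 0.16794321] 2.6 0.008
R 245 7 [0.3635 0.2811 0.2119]
R 247 7 [0.3648 0.2819 0.2057]
R 249 7 [0.3639 0.2808 0.2009]
R 251 6 [0.3648 0.2809 0.1967]
R 253 6 [0.3649 0.2818 0.1906]
R 255 6 [0.3647 0.2806 0.1843]
R 257 6 [0.3646 0.2811 0.1792]
R 259 6 [0.3648 0.281  0.1738]
R 261 5 [0.3643 0.2809 0.1676]
R 263 5 [0.3635 0.2818 0.1634]
R 265 2 [0.3625 0.2831 0.1607]
L 240 9 [0.4564 0.315  0.2082]
L 242 9 [0.456  0.3159 0.203 ]
L 244 9 [0.4572 0.3151 0.197 ]
L 246 8 [0.4567 0.3141 0.1903]
L 248 8 [0.456  0.3144 0.1868]
L 250 8 [0.4561 0.3154 0.1811]
L 252 7 [0.4563 0.3149 0.1763]
L 254 7 [0.4558 0.3144 0.1705]
L 256 6 [0.4545 0.3158 0.1653]
L 258 5 [0.4552 0.317  0.1607]
```

```bash
python3 -c "
from go import *
go([.423,.2845,.085],down(110.65),5)"
```

```text
t 2.6 p [0.4174 0.2871 0.1679] F [0.01 0.06 0.28] w 0.08775967302449236
[{"dp": [-0.002, 0.002, 0.041], "rot": [-0.007, -0.003, 0.011]}, {"dp": [-0.003, 0.003, 0.042], "rot": [-0.007, -0.004, 0.01]}, {"dp": [-0.002, 0.002, 0.041], "rot": [-0.007, -0.003, 0.011]}, {"dp": [-0.002, 0.002, 0.042], "rot": [-0.007, -0.003, 0.011]}, {"dp": [-0.002, 0.002, 0.041], "rot": [-0.007, -0.004, 0.011]}]
max dp mm 16.88549673536435 max rot deg 0.11721153772047847
```

Call:
move_arm(
  steps=[
    {"dp": [-0.002,0.002,0.041],"rot": [0,0,0.01]},
    {"dp": [-0.003,0.003,0.042],"rot": [0,0,0.01]},
    {"dp": [-0.002,0.002,0.041],"rot": [0,0,0.01]},
    {"dp": [-0.002,0.002,0.042],"rot": [0,0,0.01]},
    {"dp": [-0.002,0.002,0.04],"rot": [0,0,0.01]},
    {"dp": [0,0,0],"rot": [0,0,0]},
    {"dp": [0,0,0],"rot": [0,0,0]},
    {"dp": [0,0,0],"rot": [0,0,0]},
  ],
)

```text
time: 3.4
ee_pos: [0.4286, 0.2806, 0.089]
eef_rot: [0.573, 0.819, 0.001, 0.0]
contact_force: [0.0, 0.2, 0.3]
width: 0.0878
```

```bash
python3 - <<'E'
from go import *
go([.423,.2845,.0615],down(110.65),4)
from station import viewer
from h import *
im=[]
d=viewer.snapshot("side");pickle.dump(d,open("side2.pkl","wb"))
c=np.clip(d["color"][255:335,200:300,::-1]*2.2,0,255).astype(np.uint8);cv2.imwrite("pics/pre.png",cv2.resize(c,(700,560),interpolation=cv2.INTER_NEAREST))
E
```

```text
t 3.4 p [0.4286 0.2806 0.089 ] F [0.05 0.2  0.34] w 0.08782767557612425
[{"dp": [0.003, -0.002, 0.017], "rot": [0.002, 0.0, -0.017]}, {"dp": [0.004, -0.003, 0.017], "rot": [0.002, -0.001, -0.018]}, {"dp": [0.003, -0.002, 0.018], "rot": [0.002, 0.0, -0.017]}, {"dp": [0.004, -0.003, 0.017], "rot": [0.002, -0.001, -0.018]}]
max dp mm 7.343023900274328 max rot deg 0.1558876967754734
```

View pics/pre.png

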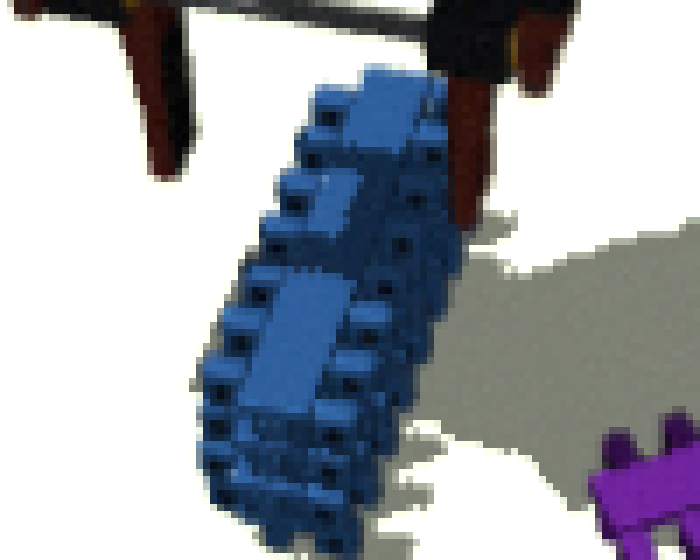

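```bash
python3 - <<'E'
from go import *
from h import *
go([.423,.2845,.0615],down(110.65),4)
d=pickle.load(open("side2.pkl","rb"));W=pts(d)
for n,(u0,u1,v0,v1) in {"R":(264,271,267,289),"L":(218,226,256,281)}.items():
    for v in range(v0,v1,3):
        r=W[v,u0:u1];g=d["color"][v,u0:u1].astype(int);r=r[(r[:,2]>.07)&(g[:,0]>g[:,2]+5)&(g.sum(1)<120)];
        if len(r):print(n,v,len(r),np.round(np.nanmedian(r,0),4))
E
```

```text
t 3.45 p [0.4287 0.2807 0.0891] F [-0.15 -0.54  0.34] w 0.08756752291310022
[{"dp": [0.003, -0.003, 0.017], "rot": [0.002, 0.0, -0.017]}, {"dp": [0.004, -0.002, 0.017], "rot": [0.003, -0.001, -0.018]}, {"dp": [0.003, -0.003, 0.018], "rot": [0.002, 0.0, -0.017]}, {"dp": [0.004, -0.002, 0.017], "rot": [0.003, -0.001, -0.017]}]
max dp mm 7.397296803562771 max rot deg 0.15706778702311386
R 267 7 [0.3746 0.272  0.1396]
R 270 6 [0.3747 0.2729 0.1322]
R 273 6 [0.3758 0.273  0.1224]
R 276 6 [0.3781 0.2715 0.1124]
R 279 5 [0.3777 0.2728 0.1041]
R 282 4 [0.377  0.2723 0.0951]
R 285 4 [0.3776 0.272  0.0859]
L 256 7 [0.4684 0.3065 0.1501]
L 259 6 [0.4689 0.3066 0.1415]
L 262 5 [0.4701 0.3078 0.1338]
L 265 4 [0.4706 0.3078 0.1259]
L 268 4 [0.4687 0.3077 0.1168]
L 271 3 [0.4697 0.3063 0.1086]
L 274 3 [0.4693 0.3079 0.0996]
L 277 4 [0.4692 0.3071 0.09  ]
L 280 1 [0.4701 0.3061 0.0797]
```

Call:
move_arm(
  steps=[
    {"dp": [0.009,-0.006,0],"rot": [0.01,0,-0.035]},
    {"dp": [0.009,-0.006,0],"rot": [0,0,-0.035]},
    {"dp": [0,0,0.02],"rot": [0,0,0]},
    {"dp": [0,0,0.02],"rot": [0,0,0]},
    {"dp": [0,0,0.02],"rot": [0,0,0]},
    {"dp": [0,0,0.008],"rot": [0,0,0]},
    {"dp": [0,0,0],"rot": [0,0,0]},
    {"dp": [0,0,0],"rot": [0,0,0]},
  ],
)

```text
time: 4.25
ee_pos: [0.4211, 0.2854, 0.061]
eef_rot: [0.569, 0.822, -0.001, -0.001]
contact_force: [0.6, 0.5, 0.2]
width: 0.0879
```

```bash
python3 - <<'E'
from go import *
go([.4215,.2858,.0615],down(110.65),4)
from station import viewer
from h import *
d=viewer.snapshot("side");pickle.dump(d,open("side3.pkl","wb"))
c=np.clip(d["color"][255:335,200:300,::-1]*2.2,0,255).astype(np.uint8);cv2.imwrite("pics/pre2.png",cv2.resize(c,(700,560),interpolation=cv2.INTER_NEAREST))
E
```

```text
t 4.25 p [0.4211 0.2854 0.061 ] F [0.58 0.48 0.25] w 0.0878943330793876
[{"dp": [0.0, 0.0, 0.0], "rot": [-0.003, 0.0, 0.0]}, {"dp": [0.0, 0.001, -0.001], "rot": [-0.003, 0.0, 0.001]}, {"dp": [0.0, 0.0, 0.0], "rot": [-0.003, 0.0, 0.0]}, {"dp": [0.001, 0.0, 0.0], "rot": [-0.003, 0.0, 0.0]}]
max dp mm 0.565685424949238 max rot deg 0.027177774536423
```

View pics/pre2.png

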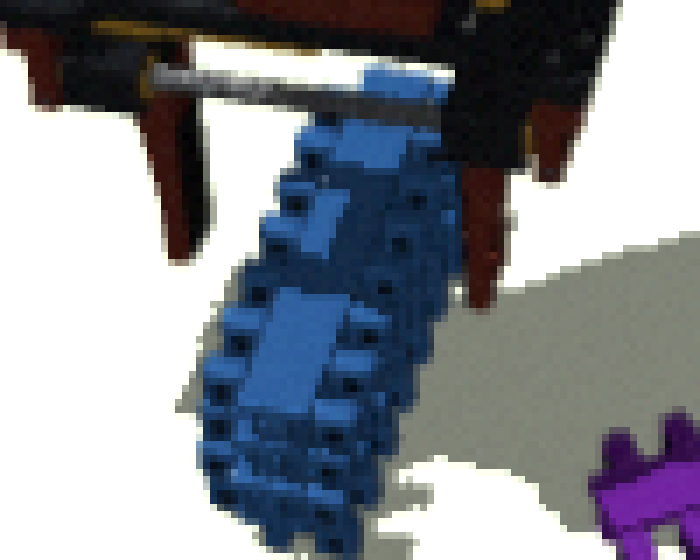

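Call:
move_arm(
  steps=[
    {"dp": [0,0,0],"rot": [0,0,0]},
    {"dp": [0,0,0],"rot": [0,0,0]},
    {"dp": [0,0,0],"rot": [0,0,0]},
    {"dp": [0,0,0],"rot": [0,0,0]},
    {"dp": [0,0,0],"rot": [0,0,0]},
    {"dp": [0,0,0],"rot": [0,0,0]},
    {"dp": [0,0,0],"rot": [0,0,0]},
    {"dp": [0,0,0],"rot": [0,0,0]},
  ],
  fingers=-1,
  newtons=25,
)

```text
time: 5.1
ee_pos: [0.4212, 0.2854, 0.0611]
eef_rot: [0.569, 0.822, -0.001, -0.0]
contact_force: [-0.3, -0.4, 1.4]
width: 0.0515
```

Width is 51.5 mm, as expected over the knuckle ends. Lifting slowly.

Call:
move_arm(
  steps=[
    {"dp": [0,0,-0.01],"rot": [0,0,0]},
    {"dp": [0,0,-0.02],"rot": [0,0,0]},
    {"dp": [0,0,-0.03],"rot": [0,0,0]},
    {"dp": [0,0,-0.05],"rot": [0,0,0]},
    {"dp": [0,0,-0.05],"rot": [0,0,0]},
    {"dp": [0,0,-0.05],"rot": [0,0,0]},
    {"dp": [0,0,-0.03],"rot": [0,0,0]},
    {"dp": [0,0,0],"rot": [0,0,0]},
  ],
)

```text
time: 5.9
ee_pos: [0.4222, 0.2862, 0.1591]
eef_rot: [0.569, 0.822, 0.001, 0.0]
contact_force: [0.0, -0.1, -1.1]
width: 0.0516
```

```bash
python3 - <<'E'
from station import viewer
from h import *
d=viewer.snapshot("side");pickle.dump(d,open("side4.pkl","wb"))
c=np.clip(d["color"][215:335,180:330,::-1]*2.2,0,255).astype(np.uint8);cv2.imwrite("pics/lift.png",cv2.resize(c,(750,600),interpolation=cv2.INTER_NEAREST))
E
```

```text
(no output)
```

View pics/lift.png

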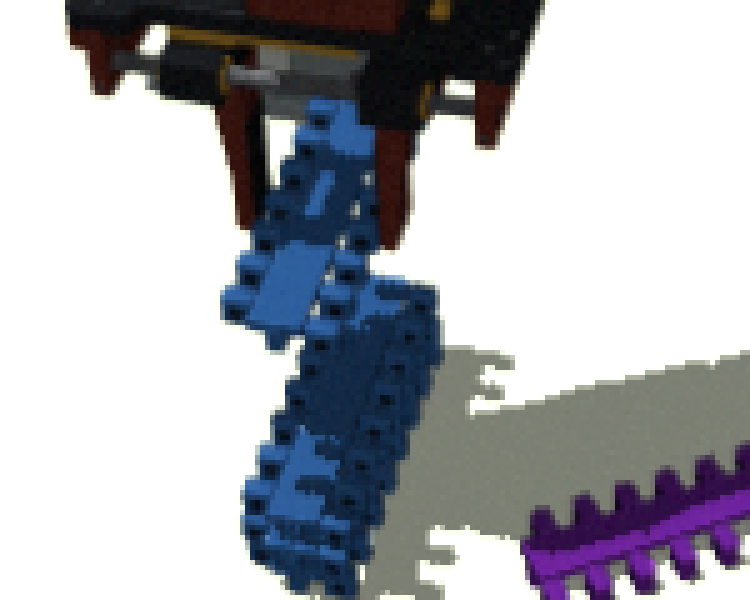

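```bash
cat > tgt.py <<'E'
from go import *
L=np.array([.6133,.0245,.1300]);t=np.radians(26.85);a=np.radians(-164.4)
n=np.array([np.sin(t)*np.cos(a),np.sin(t)*np.sin(a),np.cos(t)])
x=np.array([np.cos(a-np.pi/2),np.sin(a-np.pi/2),0]); z=-n
RT=R.from_matrix(np.stack([x,np.cross(z,x),z],1))
def P(h):return L+n*(h+.0131)
E
python3 - <<'E'
from tgt import *
print(x,P(.13),P(.2))
s0=down(110.65);mid=Slerp([0,1],R.concatenate([s0,RT]))(.4)
go([.44,.20,.32],mid,6)
r,p,q=rows([.44,.20,.32],mid,[(np.array([.44,.2,.32])+(P(.2)-np.array([.44,.2,.32]))*i/7,Slerp([0,1],R.concatenate([mid,RT]))(i/7)) for i in range(1,8)]);show(r)
E
```

```text
[-0.26891982  0.96316257  0.        ] [0.55104886 0.00711917 0.25767268] [ 0.52059757 -0.00138298  0.32012612]
t 5.95 p [0.4217 0.2855 0.1578] F [-0.07  0.9  -1.61] w 0.05185848610427102
[{"dp": [-0.036, -0.005, -0.068], "rot": [-0.208, -0.009, 0.038]}, {"dp": [-0.036, -0.004, -0.067], "rot": [-0.208, -0.009, 0.039]}, {"dp": [-0.036, 0.0, -0.068], "rot": [-0.208, -0.009, 0.038]}, {"dp": [-0.037, 0.001, -0.068], "rot": [-0.207, -0.01, 0.038]}, {"dp": [-0.036, 0.004, -0.067], "rot": [-0.208, -0.009, 0.039]}, {"dp": [-0.037, 0.006, -0.067], "rot": [-0.208, -0.009, 0.038]}]
max dp mm 30.968370961353457 max rot deg 1.8204240627506563
[{"dp": [-0.077, 0.004, 0.001], "rot": [-0.268, -0.012, 0.049]}, {"dp": [-0.078, 0.005, 0.002], "rot": [-0.267, -0.012, 0.05]}, {"dp": [-0.077, 0.005, 0.001], "rot": [-0.268, -0.011, 0.049]}, {"dp": [-0.077, 0.006, 0.003], "rot": [-0.267, -0.012, 0.05]}, {"dp": [-0.077, 0.006, 0.002], "rot": [-0.268, -0.012, 0.049]}, {"dp": [-0.077, 0.006, 0.003], "rot": [-0.268, -0.012, 0.05]}, {"dp": [-0.078, 0.008, 0.003], "rot": [-0.267, -0.012, 0.049]}]
max dp mm 31.386621353691446 max rot deg 2.3453017979857473
```

Call:
move_arm(
  steps=[
    {"dp": [0,0,-0.04],"rot": [0,0,0]},
    {"dp": [-0.02,-0.002,-0.07],"rot": [-0.15,-0.008,0.03]},
    {"dp": [-0.035,-0.003,-0.07],"rot": [-0.2,-0.009,0.04]},
    {"dp": [-0.04,0,-0.07],"rot": [-0.22,-0.01,0.04]},
    {"dp": [-0.045,0,-0.07],"rot": [-0.22,-0.01,0.04]},
    {"dp": [-0.05,0.004,-0.06],"rot": [-0.22,-0.01,0.04]},
    {"dp": [-0.03,0.006,-0.025],"rot": [-0.2,-0.01,0.04]},
    {"dp": [0,0,0],"rot": [0,0,0]},
  ],
)

```text
time: 6.75
ee_pos: [0.4452, 0.1988, 0.3199]
eef_rot: [0.582, 0.808, 0.072, 0.056]
contact_force: [0.5, 0.2, -1.8]
width: 0.0513
```

```bash
python3 - <<'E'
from tgt import *
go(P(.2),RT,7)
E
```

```text
t 6.75 p [0.4452 0.1988 0.3199] F [ 0.47  0.24 -1.8 ] w 0.051277520068313355
[{"dp": [-0.076, 0.003, 0.001], "rot": [-0.273, -0.009, 0.047]}, {"dp": [-0.077, 0.003, 0.001], "rot": [-0.273, -0.009, 0.048]}, {"dp": [-0.076, 0.004, 0.002], "rot": [-0.274, -0.009, 0.047]}, {"dp": [-0.076, 0.004, 0.001], "rot": [-0.273, -0.009, 0.047]}, {"dp": [-0.076, 0.005, 0.002], "rot": [-0.273, -0.009, 0.047]}, {"dp": [-0.077, 0.005, 0.003], "rot": [-0.273, -0.008, 0.048]}, {"dp": [-0.076, 0.006, 0.002], "rot": [-0.273, -0.009, 0.047]}]
max dp mm 30.888185443628768 max rot deg 2.390501184205457
```

Call:
move_arm(
  steps=[
    {"dp": [-0.05,0.003,0.001],"rot": [-0.25,-0.009,0.045]},
    {"dp": [-0.075,0.004,0.001],"rot": [-0.27,-0.009,0.045]},
    {"dp": [-0.085,0.004,0.002],"rot": [-0.27,-0.009,0.045]},
    {"dp": [-0.09,0.004,0.002],"rot": [-0.27,-0.009,0.05]},
    {"dp": [-0.09,0.005,0.002],"rot": [-0.27,-0.009,0.05]},
    {"dp": [-0.085,0.005,0.002],"rot": [-0.27,-0.009,0.05]},
    {"dp": [-0.06,0.005,0.002],"rot": [-0.28,-0.009,0.05]},
    {"dp": [0,0,0],"rot": [0,0,0]},
  ],
)

```text
time: 7.55
ee_pos: [0.52, -0.0027, 0.3164]
eef_rot: [0.59, 0.775, 0.182, 0.136]
contact_force: [-0.9, 0.3, -1.5]
width: 0.0515
```

```bash
python3 - <<'E'
from tgt import *
go(P(.13),RT,6)
E
```

```text
t 7.55 p [ 0.52   -0.0027  0.3164] F [-0.86  0.27 -1.45] w 0.051476224093506676
[{"dp": [0.0, 0.001, 0.028], "rot": [-0.012, -0.003, -0.004]}, {"dp": [0.001, 0.002, 0.028], "rot": [-0.012, -0.002, -0.004]}, {"dp": [0.0, 0.001, 0.028], "rot": [-0.011, -0.003, -0.004]}, {"dp": [0.001, 0.001, 0.028], "rot": [-0.012, -0.003, -0.004]}, {"dp": [0.0, 0.001, 0.028], "rot": [-0.012, -0.003, -0.004]}, {"dp": [0.0, 0.001, 0.028], "rot": [-0.012, -0.002, -0.004]}]
max dp mm 11.235657524150513 max rot deg 0.11172677005051054
```

Call:
move_arm(
  steps=[
    {"dp": [0,0.001,0.02],"rot": [-0.012,-0.003,-0.004]},
    {"dp": [0.001,0.002,0.034],"rot": [-0.012,-0.003,-0.004]},
    {"dp": [0,0.001,0.036],"rot": [-0.012,-0.003,-0.004]},
    {"dp": [0.001,0.001,0.034],"rot": [-0.012,-0.003,-0.004]},
    {"dp": [0,0.001,0.028],"rot": [-0.012,-0.003,-0.004]},
    {"dp": [0,0.001,0.016],"rot": [-0.012,-0.002,-0.004]},
    {"dp": [0,0,0],"rot": [0,0,0]},
    {"dp": [0,0,0],"rot": [0,0,0]},
  ],
)

```text
time: 8.35
ee_pos: [0.5523, 0.0104, 0.2606]
eef_rot: [0.585, 0.776, 0.186, 0.142]
contact_force: [-0.3, -0.7, -0.2]
width: 0.0517
```

Call:
move_arm(
  steps=[
    {"dp": [0,0,0],"rot": [0,0,0]},
    {"dp": [0,0,0],"rot": [0,0,0]},
    {"dp": [0,0,0],"rot": [0,0,0]},
    {"dp": [0,0,0],"rot": [0,0,0]},
    {"dp": [0,0,0],"rot": [0,0,0]},
    {"dp": [0,0,0],"rot": [0,0,0]},
    {"dp": [0,0,0],"rot": [0,0,0]},
    {"dp": [0,0,0],"rot": [0,0,0]},
  ],
)

```text
time: 9.15
ee_pos: [0.5523, 0.01, 0.2606]
eef_rot: [0.586, 0.776, 0.186, 0.142]
contact_force: [-0.1, 0.4, -1.4]
width: 0.0518
```

```bash
python3 - <<'E'
from tgt import *
from h import *
from station import viewer
go(P(.13),RT,2)
im=[]
for n_,(u,v) in (("top",(270,150)),("side",(245,160))):
    d=viewer.snapshot(n_);pickle.dump(d,open(n_+"5.pkl","wb"))
    c=np.clip(d["color"][v-75:v+75,u-50:u+50,::-1]*2.2,0,255).astype(np.uint8);im.append(cv2.resize(c,(400,600),interpolation=cv2.INTER_NEAREST))
cv2.imwrite("pics/fin.png",np.hstack(im))
E
```

```text
t 9.15 p [0.5523 0.01   0.2606] F [-0.06  0.39 -1.38] w 0.05180345231721266
[{"dp": [-0.003, -0.004, 0.002], "rot": [0.015, 0.0, 0.018]}, {"dp": [-0.003, -0.004, 0.002], "rot": [0.015, 0.0, 0.018]}]
max dp mm 2.1540659228538015 max rot deg 0.20137245451779165
```

View pics/fin.png

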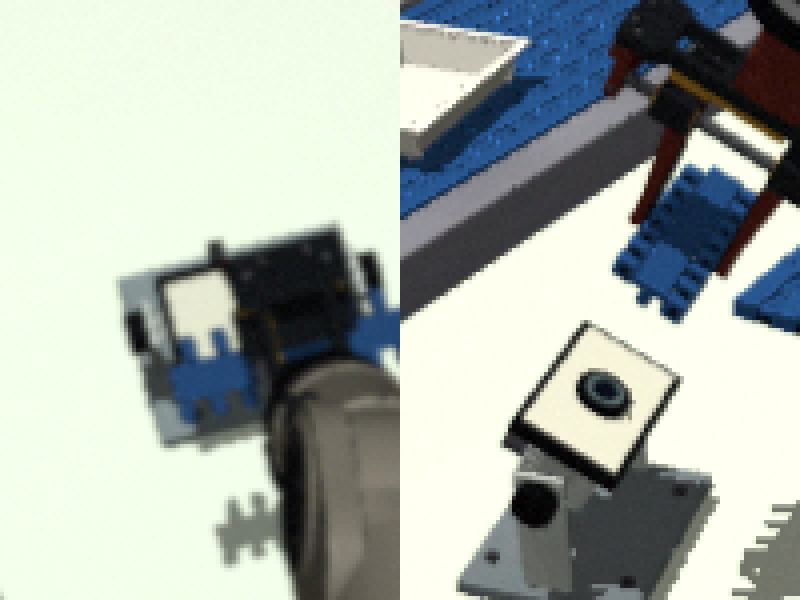

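```bash
python3 - <<'E'
from tgt import *
from h import *
from station import robot
s=robot.get_state();p=s["ee_pos"];q=R.from_quat(s["eef_rot"]);print(p,q.as_matrix().round(3).tolist())
for nm in("side","top"):
    d=pickle.load(open(nm+"5.pkl","rb"));W=pts(d);hsv=cv2.cvtColor(d["color"],cv2.COLOR_RGB2HSV)
    m=(hsv[...,0]>95)&(hsv[...,0]<130)&(hsv[...,1]>90)
    T=q.inv().apply((W-p).reshape(-1,3)).reshape(W.shape)  # tool coords
    m&=(np.abs(T[...,0])<.11)&(np.abs(T[...,1])<.05)&(T[...,2]>-.02)&(T[...,2]<.03)
    t=T[m]*1000
    print(nm,m.sum(),"x pct",np.percentile(t[:,0],[0,1,3,50,97,99,100]).round(1),"y",np.percentile(t[:,1],[0,1,3,50,97,99,100]).round(1),"z",np.percentile(t[:,2],[1,5,25,50,75,95]).round(1))
    V=hsv[...,2];zz=(T[...,2]*1000)
    f=m&(zz<3)&(zz>-9)
    for k in range(3):
        A=np.c_[T[f][:,:2]*1000,np.ones(f.sum())];c,res,_,_=np.linalg.lstsq(A,T[f][:,2]*1000,rcond=None);
        r=zz-(T[...,0]*c[0]*1000+T[...,1]*c[1]*1000+c[2]);f=m&(np.abs(r)<2)
    print("  top plane z=",c,"n",f.sum(),"slopes deg",np.degrees(c[:2]))
    for lo in range(-90,95,10):
        b=f&(T[...,0]*1e3>lo)&(T[...,0]*1e3<=lo+10)
        if b.sum():print("   x",lo,b.sum(),"y rng",(T[b][:,1].min()*1e3).round(1),(T[b][:,1].max()*1e3).round(1))
    # silhouette ray to top-plane using pixels (mask edges)
    # lens again
g=pickle.load(open("side5.pkl","rb"))
c=np.clip(g["color"][120:175,240:295,::-1]*2.5,0,255).astype(np.uint8);cv2.imwrite("pics/mod.png",cv2.resize(c,(600,600),interpolation=cv2.INTER_NEAREST))
E
```

```text
[0.55228082 0.00999343 0.26058363] [[-0.274, 0.856, 0.439], [0.962, 0.245, 0.123], [-0.002, 0.456, -0.89]]
side 720 x pct [-76.1 -72.  -68.3  10.1  71.6  72.8  76.9] y [-27.3 -25.8 -24.7  -2.2  22.6  23.8  25.6] z [-5.9 -4.4 -3.  -1.8  0.5  5.9]
  top plane z= [-1.70577468e-03  1.04041622e-03 -2.26711483e+00] n 465 slopes deg [-0.09773369  0.05961146]
   x -80 9 y rng -24.1 3.8
   x -70 21 y rng -18.4 20.0
   x -60 22 y rng -21.8 22.1
   x -50 28 y rng -25.4 21.0
   x -40 31 y rng -25.2 21.5
   x -30 34 y rng -24.4 23.4
   x -20 31 y rng -25.0 21.9
   x -10 37 y rng -22.3 23.5
   x 0 25 y rng -24.2 22.1
   x 10 36 y rng -25.5 22.8
   x 20 34 y rng -25.4 21.5
   x 30 32 y rng -24.7 23.0
   x 40 35 y rng -24.6 20.3
   x 50 40 y rng -25.9 23.3
   x 60 36 y rng -25.7 21.8
   x 70 14 y rng -23.0 7.4
top 464 x pct [-74.4 -73.4 -71.8  30.8  70.3  71.6  72.4] y [-24.5 -23.2 -20.4   0.4  23.8  26.3  27.5] z [-8.9 -5.9 -3.4 -1.8  0.3  2.6]
  top plane z= [-0.00256244 -0.0375511  -1.90990379] n 258 slopes deg [-0.14681704 -2.15151974]
   x -80 13 y rng -22.4 9.7
   x -70 25 y rng -16.1 27.5
   x -60 28 y rng -16.7 26.0
   x -50 18 y rng -12.6 21.8
   x -40 1 y rng 5.0 5.0
   x -30 4 y rng 1.4 5.0
   x -20 8 y rng 0.1 5.2
   x -10 5 y rng 0.5 4.9
   x 0 1 y rng 6.0 6.0
   x 20 18 y rng -21.6 10.7
   x 30 29 y rng -20.3 25.7
   x 40 29 y rng -23.9 21.9
   x 50 32 y rng -23.0 24.1
   x 60 38 y rng -23.4 27.2
   x 70 9 y rng -21.9 11.9
```

View pics/mod.png

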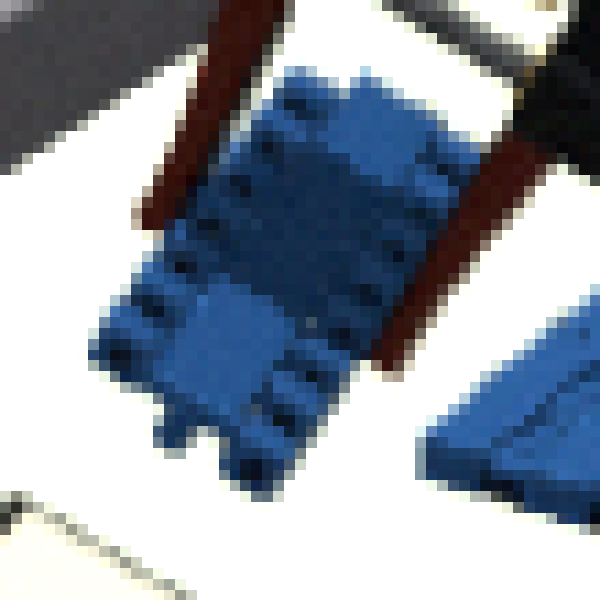

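```bash
python3 - <<'E'
from h import *
vis=[]
for n,u,v in (("top0",285,153),("side0",246,183),("side5",246,183)):
    d=pickle.load(open(n+".pkl","rb"));g=cv2.cvtColor(d["color"],cv2.COLOR_RGB2GRAY).astype(np.float32)
    print(n);print(g[v-9:v+10,u-10:u+11].astype(int))
    c=np.clip(d["color"][v-14:v+14,u-14:u+14,::-1]*2.5,0,255).astype(np.uint8);vis.append(cv2.resize(c,(266,266),interpolation=cv2.INTER_NEAREST))
cv2.imwrite("pics/lens.png",np.hstack(vis))
E
```

```text
top0
[[92 93 94 94 94 94 94 93 94 93 93 93 94 94 94 93 94 94 93 94 94]
 [94 94 94 94 95 94 93 90 87 84 84 84 87 90 93 94 95 93 95 94 93]
 [95 94 94 94 93 91 85 74 59 51 49 52 58 73 86 93 94 93 93 94 94]
 [94 94 94 92 89 77 57 41 27 21 21 22 28 41 66 85 92 94 94 94 93]
 [94 95 94 90 77 52 29 20 20 23 25 23 20 23 41 68 85 92 94 93 93]
 [94 94 93 82 59 31 17 25 30 31 32 32 30 28 27 44 70 89 93 94 94]
 [93 94 91 75 42 19 23 32 32 25 22 23 28 32 28 29 55 82 93 93 93]
 [94 93 89 69 32 19 28 31 23 13  9 11 19 29 30 25 41 70 89 94 93]
 [94 93 84 59 27 22 30 26 15  9  5  8 12 24 32 28 35 64 87 93 94]
 [94 93 84 58 27 24 31 25 11  5  5  5  9 22 31 30 31 59 86 94 93]
 [94 93 88 66 31 23 30 26 13  6  5  6 11 23 30 26 32 62 87 93 94]
 [95 94 90 70 33 19 28 29 21 12 10 11 17 26 29 26 42 72 89 94 94]
 [94 93 91 75 43 20 24 32 29 25 20 23 25 28 25 26 54 81 92 93 94]
 [93 93 93 85 65 34 18 25 29 32 31 30 28 22 19 31 62 87 93 94 94]
 [94 94 94 91 78 52 28 17 18 22 23 23 20 21 29 45 71 89 93 94 93]
 [93 93 94 92 88 73 51 34 24 22 21 23 28 39 54 68 83 92 94 95 94]
 [94 94 94 94 92 87 74 60 52 48 45 52 5
[... 2855 characters left out ...]
9  96  37   0   6  12  22  29  38  41  45  45  28   8  31  80
  110 111 110]
 [110 110 110 109  90  37   4   3   7  14  18  22  23  19   9  13  52 102
  111 110 111]
 [110 111 111 110 108  94  60   9   2   1   3   6   4   4   9  28  66 111
  111 111 111]
 [111 112 110 110 111 109 101  88  31   9   3   2   2   7  29  53  68 111
  110 111 110]
 [110 110 111 110 110 111 111 108  96  88  48  45  37  49  63  94  68 110
  111 111 104]
 [110 110 111 111 110 111 111 111 111 108 100 100  98 100 102 109 102 111
  111 107  79]
 [110 111 110 110 110 111 111 111 110 110 110 111 111 110 110 109 110 111
  112 101  38]
 [111 111 110 110 112 111 111 111 111 111 110 111 111 111 111 111 111 110
  106  78  10]]
```

View pics/lens.png

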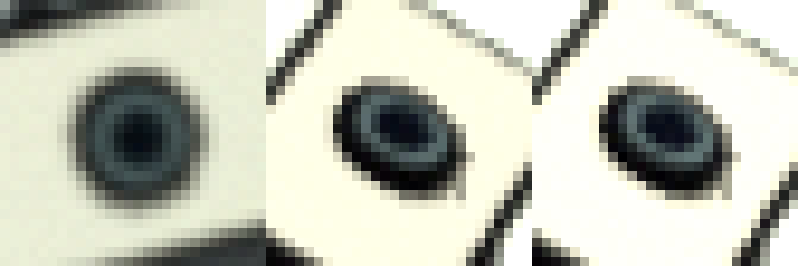

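```bash
python3 - <<'E'
from h import *
D={n:pickle.load(open(n+"0.pkl","rb")) for n in("top","side")}
a=ray(D["top"],284.9,153.0,.130);b=ray(D["side"],245.7,182.2,.130);print(a,b)
# bias of module-in-hand: project of known points
print(a-[.0022,-.0004,0],b-[-.0008,-.0002,-.0011*0])
E
```

```text
[0.61627904 0.02383725 0.13      ] [0.6131015  0.02388125 0.13      ]
[0.61407904 0.02423725 0.13      ] [0.6139015  0.02408125 0.13      ]
```

```bash
sed -i 's/L=np.array(.*\]);t/L=np.array([.6140,.0241,.1300]);t/' tgt.py; python3 - <<'E'
from tgt import *
print(P(.13));go(P(.13),RT,2)
E
```

```text
[0.55174886 0.00671917 0.25767268]
t 9.25 p [0.5523 0.01   0.2606] F [-0.41 -0.8  -1.57] w 0.05154201419169506
[{"dp": [-0.004, -0.003, 0.002], "rot": [0.015, 0.0, 0.018]}, {"dp": [-0.004, -0.003, 0.003], "rot": [0.015, -0.001, 0.018]}]
max dp mm 2.33238075793812 max rot deg 0.20155577039964725
```

Call:
move_arm(
  steps=[
    {"dp": [-0.004,-0.003,0.002],"rot": [0.015,0,0.018]},
    {"dp": [-0.004,-0.003,0.003],"rot": [0.015,0,0.018]},
    {"dp": [0,0,0],"rot": [0,0,0]},
    {"dp": [0,0,0],"rot": [0,0,0]},
    {"dp": [0,0,0],"rot": [0,0,0]},
    {"dp": [0,0,0],"rot": [0,0,0]},
    {"dp": [0,0,0],"rot": [0,0,0]},
    {"dp": [0,0,0],"rot": [0,0,0]},
  ],
)

```text
time: 10.05
ee_pos: [0.552, 0.0066, 0.2578]
eef_rot: [0.588, 0.775, 0.185, 0.14]
contact_force: [-0.6, 0.2, -1.9]
width: 0.0517
```

```bash
python3 - <<'E'
from tgt import *
from h import *
from station import robot,viewer
go(P(.13),RT,1)
s=robot.get_state();p=s["ee_pos"];q=R.from_quat(s["eef_rot"])
for nm in("side","top"):
    d=viewer.snapshot(nm);pickle.dump(d,open(nm+"6.pkl","wb"));W=pts(d);hsv=cv2.cvtColor(d["color"],cv2.COLOR_RGB2HSV)
    m=(hsv[...,0]>95)&(hsv[...,0]<130)&(hsv[...,1]>90)
    T=q.inv().apply((W-p).reshape(-1,3)).reshape(W.shape)
    m&=(np.abs(T[...,0])<.11)&(np.abs(T[...,1])<.05)&(T[...,2]>-.02)&(T[...,2]<.03)
    t=T[m]*1000;print(nm,"x",np.percentile(t[:,0],[0,1,99,100]).round(1),"y",np.percentile(t[:,1],[1,99]).round(1))
d=pickle.load(open("side6.pkl","rb"))
cv2.imwrite("pics/end.png",np.clip(d["color"][...,::-1]*2,0,255).astype(np.uint8))
E
```

```text
t 10.05 p [0.552  0.0066 0.2578] F [-0.62  0.21 -1.94] w 0.051729491746093995
[{"dp": [0.0, -0.001, 0.0], "rot": [0.0, 0.0, 0.001]}]
max dp mm 0.4 max rot deg 0.008594366926962348
side x [-75.5 -72.2  73.   75.8] y [-25.6  23. ]
top x [-74.4 -73.1  71.9  72.4] y [-22.1  26.2]
```

View pics/end.png

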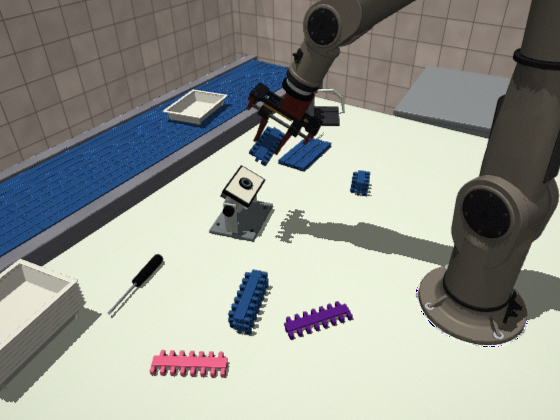

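The side view shows the module held above the lens at (265,147). The remaining stack at (250,298) and the bystanders are where they were. The pose is within 0.5 mm and 0.1° of target, so I'm handing in.

```bash
python3 -c "
from station import robot
print(robot.job_done()); s=robot.get_state(); print(s['time'],s['ee_pos'],s['width'])"
```

```text
the job is handed in; nothing more can be done
None
the job is handed in; nothing more can be done
```

I gripped the top blue full-length module across its knuckles, lifted it alone, and handed the job in at about 10 s with it held 130 mm in front of the lens. Its underside is square to the glass and its long side runs along the lamp's long side.

**Final checks:**
- **Pose:** the arm was within 0.5 mm and 0.1° of the computed target, and the grip width was steady at 51.7 mm.
- **Module in the fingers:** it was centred along its length to about 1 mm. The side view, which sees its top clearly, put it square to the tool within 0.1°. The top view, partly hidden by the arm, gave a 2° slope across the width, so I went by the side view.
- **Lens position:** the two cameras differed by about 3 mm on the raw position. After correcting each one from the module already in the gripper, they agreed to 0.2 mm. The 130 mm distance uses the stated axle geometry for the lens height.
- **Rest of the scene:** by eye in the side view, the other three modules, the half-length stack, the camera and the other objects had not moved. I did not measure their final positions.

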